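# Set out three reagent bottles on their coasters, oil last

### The arm

A 7-joint arm with a two-finger parallel gripper is mounted at the origin on a cart in front of the work surface, level with it; the furniture and walls round the work are solid. World frame = base frame: x ahead of the robot, y to its left, z up, the work surface at z = 0. Lengths are in m, angles in degrees, forces in N, time in s.
With the tool pointing down it reaches from about 0.425 to 0.875 m from the base axis. Payload 4.7 kg.
Tool frame: the origin (TCP) lies between the finger pads, 19 mm behind the fingertips; this is the grasp point; z points along the fingers, y is the line along which they close (so a half turn about z gives the same grasp; the last joint's range is limited). The gripper opens to 85 mm and grips with 20 to 120 N. Pads are 22 mm wide; open, the fingers measure 114 mm over their backs; the gripper's body (76 mm by 85 mm) begins 54 mm behind the grasp point. The pads swing forward as they close: fully open they stand 13 mm farther back than shut.
Start: joints at [-65.369, 18.392, -4.016, 83.108, 1.295, 78.541, -3.26], TCP at [0.263, 0.595, 0.25] pointing down, gripper open.
Joint ranges: [-163.93, 163.93], [-17.29, 119.83], [-79.2, 71.16], [3.27, 140.29], [-89.18, 269.18], [5.43, 117.66], [-154.24, 154.24]. Speed limits (degrees/s): [147.25, 147.25, 180, 180, 180, 180, 180].

### API

Orientations are given as [roll, pitch, yaw] about the fixed x, y, z axes, in that order (R = Rz(yaw) Ry(pitch) Rx(roll)).
In Python, from plant import observe, cams, manip, finder gives the robot as it stands. The module is installed in compiled form; this text tells all that it offers.
- The arm moves only by the tool drive_tool, never from a script. Its argument "motion" is a list of rows, each an object with "angular": the turn, a rotation vector about the world's x, y, z in units of 8 degrees (1.0 is 8 degrees), a list of three; "delta_pos": the shift along the world's x, y, z in units of 30 mm (1.0 is 30 mm), a list of three; "jaw": the finger opening in mm, from 0 to 85.4. In form: [{"angular": [rx, ry, rz], "delta_pos": [x, y, z], "jaw": jaw}, ...]. A call has 1 to 8 rows; each row is the pose to reach, as a shift and turn from the pose commanded when the call began; what a row does not reach only later rows make up. A row lasts 1/10 s, in which the tool goes at most 50 mm and 8.59 degrees, less where a joint would pass 70% of its speed; a pose out of reach is approached as far as the arm can. A call with a gripper value outside its range is refused whole. The fingers move at their own pace and stop on an object; "grip_force" is the grip in N (left out, the last holds). Time passes only in rows, so rows that repeat a pose let the fingers close. It gives the time, the measured TCP pose, the force, the opening and the grip force at its end, in the units of the state.
- observe(): the state, without advancing time (a new reading comes with each control period).
- cams.read_camera(name): name is "side" or "top" or "wrist"; returns (picture, depth): 420x560x3 uint8, blue, green, red; 420x560 float32, m along the optical axis (not along the pixel's ray), 0 where there is no reading.
- cams.camera_model(name): a dict with "K" (3x3 intrinsics, pixels), "view" (4x4, takes a point from world to camera coordinates); the wrist camera has in their place "hand_eye" (4x4, takes a point from camera to tool coordinates, whose origin is the TCP and whose axes are the flange's). Camera axes: x right, y down, z forward; pixel columns grow to the right and rows downward; lengths in m; the calibration is good to about 2 mm. The wrist camera is an equidistant fisheye: a pixel r from the principal point sees the ray r / f radians off the axis. A picture is of the moment at which its call begins: read the wrist's pose just before it. camera_model takes no time and is no camera call.
- manip.finish_job(): hands the job in; it is judged then, once.
Trained networks look in the newest picture that a camera, given by its name, has taken for a name from the list of things; names that differ only in an ending like _2 or _b are one class to them, and where a whole thing is asked for, a point or a joint stands for the part that bears it (a point fixed in the world has none). Each returns a list of dicts, best first, with "p" (0 to 1); they miss things now and then, are a little off and sometimes report something else, mostly with a low value. They report only what shows in the picture. A call takes as long as a camera call. They do not tell look-alikes from the thing itself.
- finder.search_frame(query, camera): "position" ([x, y, z] in m, in the coordinates of the camera as it stood for that picture, good to about 4 mm: the middle of the surface that is visible of it).
The state is a dict: "t": time; "joints": joint angles; "dq": joint speeds; "joint_torque": joint torques, N m; "tcp_pos": TCP position; "eef_rot": TCP orientation; "force": force on the tool from outside, world axes, zero at the start; "wrist_torque": the same for the moment, N m; "width": opening from 0.0 (shut) to 1.0 (fully open); "gripper_force": force on a finger pad.
Only numpy, scipy, OpenCV 4.12 (cv2) and the standard library are available. Lean on these libraries where they do the work, as an engineer would, in place of code of your own. Each camera call takes 0.05 s, during which the arm holds its last target. There are 200 camera calls.

### The job

Set out the reagent bottles for injection, one at a time, each upright on the middle of its coaster: first the small white bottle with the blue cap on the blue coaster, then the pink bottle on the red coaster, and last the brown oil bottle on the yellow coaster. So that no oil is carried over, do not touch a bottle with the fingers before the one ahead of it stands in its place. Set the bottles down rather than drop them, and leave the cream-and-black can where it is and the grey coaster empty.

Things in the scene. Friction and masses are not known exactly. Their poses are not given: they have to be found in the camera images.
- buffer: Small white bottle with a blue screw cap and a blue stripe low on its label. Round body 34 mm in diameter, upright-sided from the foot to about 45 mm, height 65 mm, about 45 g; grip it round the body with the TCP 45 to 50 mm above its underside (then the gripper's body stays above the neighbours). Origin: centre of its underside; z up along its axis; turned any way about z.
- medium: Pink bottle with a white screw cap. Round body 42 mm in diameter, upright-sided from the foot to about 55 mm, whole height 87 mm, about 85 g; grip it round the body with the TCP about 50 mm above its underside. Origin: centre of its underside; z up along its axis; turned any way about z.
- oil: Brown (amber) bottle with a black screw cap, the largest of the three. Round body 46 mm in diameter, upright-sided from the foot to about 60 mm, whole height 95 mm, about 120 g; grip it round the body with the TCP about 55 mm above its underside. Origin: centre of its underside; z up along its axis; turned any way about z.
- can: Screw can with a black foot and a ribbed cream top, 40 mm across, 61 mm high. Not a bottle: stays put. Origin: centre of its underside; z up along its axis; turned any way about z. All eight things stand in loose rows along the worktop's right-hand edge, centres at least 57 mm apart: turn the fingers to where there is room.
- coaster_blue: Flat round blue coaster with a thin white ring on it, 60 mm in diameter, 4 mm thick; place of the white bottle. Fixed to the worktop. Origin: centre of its underside, at z = 0; its flat top is 4 mm higher.
- coaster_red: Flat round red coaster with a thin white ring on it, 60 mm in diameter, 4 mm thick; place of the pink bottle. Fixed to the worktop. Origin: centre of its underside, at z = 0; its flat top is 4 mm higher.
- coaster_yellow: Flat round yellow coaster with a thin white ring on it, 60 mm in diameter, 4 mm thick; place of the brown bottle. Fixed to the worktop. Origin: centre of its underside, at z = 0; its flat top is 4 mm higher.
- coaster_grey: Flat round grey coaster with a thin white ring on it, 60 mm in diameter, 4 mm thick; spare, stays empty. Fixed to the worktop. Origin: centre of its underside, at z = 0; its flat top is 4 mm higher. A fixed micromanipulator, up to 0.36 m high, overhangs the bench just left of it: carry with the TCP at about 0.26 m and go down only over the thing or coaster meant.
Not all that is in view belongs to the job. What is shaped like the oil but purple is not meant.

How it is judged (in metres and radians):
On the way, in this order (a step that is already met when the one before it is completed fails the run):
1. the white bottle stands on the blue coaster, released (horizontal distance between buffer and coaster_blue below 0.01 m and z of buffer in the frame of coaster_blue between 0.001 and 0.007 m and angle between buffer's own z axis and vertical below 0.08 rad and contact force between the fingers and buffer below 0.1 N and linear speed of buffer below 0.02 m/s), for 0.2 s.
2. the pink bottle stands on the red coaster, released (horizontal distance between medium and coaster_red below 0.01 m and z of medium in the frame of coaster_red between 0.001 and 0.007 m and angle between medium's own z axis and vertical below 0.08 rad and contact force between the fingers and medium below 0.1 N and linear speed of medium below 0.02 m/s), for 0.2 s.
3. the brown bottle stands on the yellow coaster, released (horizontal distance between oil and coaster_yellow below 0.01 m and z of oil in the frame of coaster_yellow between 0.001 and 0.007 m and angle between oil's own z axis and vertical below 0.08 rad and contact force between the fingers and oil below 0.1 N and linear speed of oil below 0.02 m/s), for 0.2 s.
At the end, for the whole second after the job is handed in: The white bottle stands upright on the blue coaster, the pink one on the red and the brown one on the yellow, each centred within 10 mm, tilted less than 0.08 rad, resting on the coaster, released and at rest; the can is within 15 mm of where it stood, upright; no bottle is on the grey coaster (all of step 1 and all of step 2 and all of step 3 and distance of can from where it was at the start of the episode below 0.015 m and angle between can's own z axis and vertical below 0.1 rad and horizontal distance between each of buffer, medium, oil and coaster_grey above 0.03 m); the robot touches nothing.
It fails at once if the fingers touch the pink bottle before the white bottle stands on the blue coaster (contact force between the fingers and medium above 0.5 N and not (horizontal distance between buffer and coaster_blue below 0.01 m and z of buffer in the frame of coaster_blue between 0.001 and 0.007 m and angle between buffer's own z axis and vertical below 0.08 rad)).
It fails at once if the fingers touch the brown bottle before the pink bottle stands on the red coaster (contact force between the fingers and oil above 0.5 N and not (horizontal distance between medium and coaster_red below 0.01 m and z of medium in the frame of coaster_red between 0.001 and 0.007 m and angle between medium's own z axis and vertical below 0.08 rad)).
It fails at once if the cream-and-black can is shifted by more than 15 mm or knocked over (distance of can from where it was at the start of the episode above 0.015 m or angle between can's own z axis and vertical above 0.3 rad).
It fails at once if a bottle is dropped or thrown (faster than 0.6 m/s out of the fingers) or tipped over (angle between any of buffer, medium, oil's own z axis and vertical above 0.6 rad or (contact force between the fingers and buffer below 0.1 N and linear speed of buffer above 0.6 m/s) or (contact force between the fingers and medium below 0.1 N and linear speed of medium above 0.6 m/s) or (contact force between the fingers and oil below 0.1 N and linear speed of oil above 0.6 m/s)).
It also fails if it takes over 80 s, if anything falls off the work surface, if the arm or the gripper's body presses on something with over 40 N, if the wrist force passes 120 N, or if a joint passes its speed limit or range.

## Working session

There is one attempt and no reset: what is moved stays moved. The work goes in short steps, Python scripts to look and compute and a tool call to move; the robot and the scene stay as the last step left them, time stands still between calls to the robot, and variables do not carry over. Pictures are saved under pics/ and viewed, at most 14 in all, crops included, and the job is handed in when it is done.

Besides the shell and the picture viewer there is one more tool, called by a JSON object that holds its "method" and its "body", one argument or row to a line. drive_tool: Moves the arm, as the interface text tells. Its arguments: {"type":"object","properties":{"motion":{"type":"array","items":{"type":"object","properties":{"angular":{"type":"array","items":{"type":"number"}},"delta_pos":{"type":"array","items":{"type":"number"}},"jaw":{"type":"number"}}}},"grip_force":{"type":"number"}},"required":["motion"]}

```bash
mkdir -p pics; cat > h.py <<'E'
import numpy as np, cv2
from plant import observe, cams, manip, finder
def world(cam,p):
    V=np.array(cams.camera_model(cam)["view"]); return (np.linalg.inv(V)@np.r_[p,1])[:3]
E
python3 - <<'E'
from h import *
s=observe(); print(s['t'],s['tcp_pos'],s['eef_rot'],s['width'])
for c in ("top","side"):
    im,d=cams.read_camera(c); cv2.imwrite(f"pics/{c}0.png",im); np.save(c+"_d.npy",d)
    for q in ["buffer","medium","oil","can","coaster_blue","coaster_red","coaster_yellow","coaster_grey"]:
        for r in finder.search_frame(q,c)[:3]:
            p=np.array(r["position"]);K=np.array(cams.camera_model(c)["K"]);uv=K@p/p[2]
            print(c,q,round(r["p"],2),world(c,p).round(3),uv[:2].round())
print(observe()['t'])
E
```

```text
0.0 [0.26241185 0.59412762 0.24889697] [-1.79887391e+02  6.34606280e-03  1.56175629e+02] 1.001754457204891
top buffer 0.63 [ 0.599 -0.276  0.05 ] [315. 164.]
top medium 0.94 [ 0.538 -0.309  0.067] [332. 191.]
top oil 0.57 [ 0.343 -0.078  0.077] [218. 290.]
top oil 0.55 [ 0.658 -0.25   0.074] [302. 134.]
top coaster_blue 0.85 [ 0.484 -0.356  0.002] [352. 221.]
top coaster_red 0.55 [ 0.405 -0.223  0.006] [291. 258.]
top coaster_yellow 0.58 [ 0.45  -0.286  0.001] [320. 237.]
top coaster_grey 0.96 [ 0.576 -0.201  0.006] [280. 180.]
side buffer 0.51 [ 0.619 -0.285  0.054] [226. 240.]
side medium 0.95 [ 0.563 -0.309  0.06 ] [225. 214.]
side oil 0.75 [ 0.415 -0.224  0.002] [290. 194.]
side oil 0.74 [ 0.448 -0.297  0.009] [252. 194.]
side oil 0.7 [ 0.683 -0.246  0.065] [232. 268.]
side can 0.61 [ 0.517 -0.248  0.044] [263. 210.]
side coaster_blue 0.57 [ 0.48  -0.374  0.003] [213. 198.]
side coaster_red 0.86 [ 0.412 -0.224  0.001] [290. 193.]
side coaster_red 0.41 [ 0.482 -0.372  0.002] [213. 199.]
side coaster_red 0.24 [ 0.683 -0.241  0.065] [235. 269.]
side coaster_yellow 0.83 [ 0.449 -0.297  0.008] [252. 195.]
side coaster_yellow 0.46 [ 0.414 -0.226  0.001] [289. 194.]
side coaster_grey 0.75 [ 0.581 -0.202  0.005] [275. 253.]
0.9
```

View pics/top0.png

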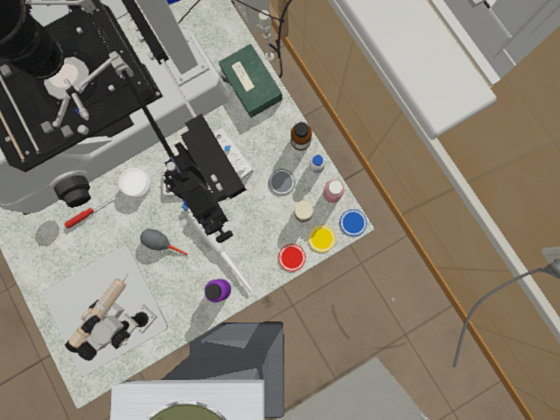

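View pics/side0.png

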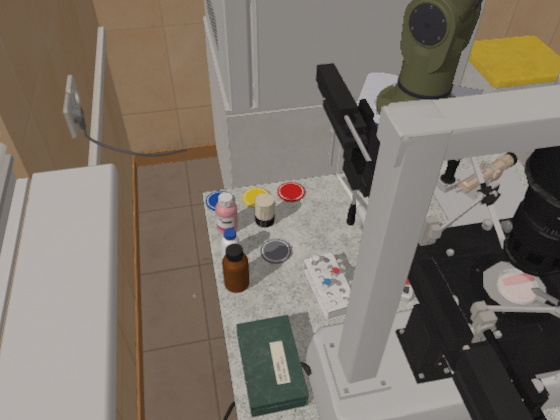

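```bash
cat > a.py <<'E'
from h import *
d=np.load("top_d.npy");im=cv2.imread("pics/top0.png");m=cams.camera_model("top");K=np.array(m["K"]);Vi=np.linalg.inv(np.array(m["view"]))
v,u=np.mgrid[:420,:560]
P=np.stack([(u-K[0,2])/K[0,0]*d,(v-K[1,2])/K[1,1]*d,d,np.ones_like(d)],-1)@Vi.T
print("cam",Vi[:3,3])
X=P[...,0];Y=P[...,1];Z=P[...,2];ok=d>0
print("rows x, cols y from 0.55 to -0.4 (max z cm)")
ys=np.arange(.55,-.45,-.05);print("     ",*["%4d"%round(y*100) for y in ys])
for x in np.arange(.9,.1,-.05):
    r=[]
    for y in ys:
        k=ok&(abs(X-x)<.025)&(abs(Y-y)<.025); r.append("%4d"%round(100*Z[k].max()) if k.any() else "   .")
    print("%.2f "%x,*r)
def ray(uv,z):
    o=Vi[:3,3];w=Vi[:3,:3]@np.array([(uv[0]-K[0,2])/K[0,0],(uv[1]-K[1,2])/K[1,1],1]);return o+w*(z-o[2])/w[2]
hsv=cv2.cvtColor(im,cv2.COLOR_BGR2HSV)
def seg(c,h,r,z):
    mk=np.zeros((420,560),bool);H=hsv[...,0].astype(int)
    mk=(np.minimum(abs(H-h),180-abs(H-h))<12)&(hsv[...,1]>90)&(hsv[...,2]>60)&(np.hypot(u-c[0],v-c[1])<r)
    e=cv2.minEnclosingCircle(np.argwhere(mk)[:,::-1].astype(np.float32)); print(c,e,ray(e[0],z).round(4))
seg((352,222),108,20,.004);seg((292,257),0,18,.004);seg((321,238),27,18,.004);seg((317,160),110,10,.062)
for n,c,z in [("medium",(334,186),.087),("can",(303,211),.061),("oil",(300,129),.095)]:
    k=ok&(np.hypot(u-c[0],v-c[1])<16)
    for lo,hi in [(z-.012,z+.01)]:
        q=k&(Z>lo)&(Z<hi);print(n,q.sum(),X[q].mean().round(4),Y[q].mean().round(4),Z[q].mean().round(4))
E
python3 a.py
```

```text
cam [ 0.39461522 -0.23227962  0.88393639]
rows x, cols y from 0.55 to -0.4 (max z cm)
        55   50   45   40   35   30   25   20   15   10    5    0   -5  -10  -15  -20  -25  -30  -35  -40
0.90     .    .    .    .    .    .    .    .    0    0    .   10    7    4    4   -1    .   17   19   19
0.85     .    .    .    .    .    .    .   24   24   29   11   11   11    4    4    0    .    .   19   19
0.80     .    .    .    .    .    .    .   33   32   31   26   34   32   10    4    4    .    .   19   19
0.75     .    .    .    .    .   24   25    .   39   43   26   37   36   10    4    4    1    .    .   19
0.70     .    .    .    .    .   24   25   37   43   46   31   37   37    3    4    1   10    0    .   19
0.65     .    .    .    .    .    .   24   25   42   35   35   30   36   36    1    4   10    1    .    .
0.60     .    .    .    .    .    .   24   25   25   25   40   30   33   37    4    1    7    7    0    .
0.55     .    .    0    .   14   22   24   25    4    4    2   23   35   37   37    1    1    9    9    .
0.50     .    .    0    6   11    8    9    9    1    1    1
[... 563 characters left out ...]
79  -79  -79
0.20     .    .    .    .    .    0    1    1    1    1    0    0  -79  -79  -79  -79  -79  -79  -79  -79
0.15     .    .    .    .    .    .    1    1    0    0    0    1    0    1    0  -70  -79  -79  -79  -79
(352, 222) ((352.6106872558594, 222.45037841796875), 13.478790283203125) [ 0.4794 -0.3579  0.004 ]
(292, 257) ((291.2881164550781, 257.38104248046875), 13.886435508728027) [ 0.4059 -0.2231  0.004 ]
(321, 238) ((321.1764831542969, 238.1764678955078), 13.848140716552734) [ 0.4463 -0.2886  0.004 ]
(317, 160) ((317.5, 159.89999389648438), 5.1245574951171875) [ 0.606  -0.2817  0.062 ]
medium 150 0.5431 -0.3127 0.0868
can 288 0.5026 -0.2495 0.0609
oil 180 0.6631 -0.2474 0.0947
```

{"method": "drive_tool", "body": {
  "motion": [
    {"delta_pos": [1.5,-2.7,5.7],"angular": [0,0,-1],"jaw": 85},
    {"delta_pos": [5.6,-10.8,5.7],"angular": [0,0,-4.5],"jaw": 85},
    {"delta_pos": [5.6,-10.8,5.7],"angular": [0,0,-4.5],"jaw": 85},
    {"delta_pos": [5.6,-10.8,5.7],"angular": [0,0,-4.5],"jaw": 85},
    {"delta_pos": [5.6,-10.8,5.7],"angular": [0,0,-4.5],"jaw": 85},
    {"delta_pos": [5.6,-10.8,5.7],"angular": [0,0,-4.5],"jaw": 85},
    {"delta_pos": [5.6,-10.8,5.7],"angular": [0,0,-4.5],"jaw": 85},
    {"delta_pos": [5.6,-10.8,5.7],"angular": [0,0,-4.5],"jaw": 85}
  ]
}}

```text
t: 1.7
tcp_pos: [0.425, 0.2804, 0.4172]
eef_rot: [179.9, -0.0, 120.2]
force: [0.2, 0.8, -0.5]
width: 0.993
gripper_force: 0.0
```

{"method": "drive_tool", "body": {
  "motion": [
    {"delta_pos": [0.8,-12.5,0],"angular": [0,0,-5],"jaw": 85},
    {"delta_pos": [0.8,-12.5,0],"angular": [0,0,-5],"jaw": 85},
    {"delta_pos": [0.8,-12.5,0],"angular": [0,0,-5],"jaw": 85},
    {"delta_pos": [0.8,-12.5,0],"angular": [0,0,-5],"jaw": 85},
    {"delta_pos": [0.8,-12.5,0],"angular": [0,0,-5],"jaw": 85},
    {"delta_pos": [0.8,-12.5,0],"angular": [0,0,-5],"jaw": 85},
    {"delta_pos": [0.8,-12.5,0],"angular": [0,0,-5],"jaw": 85},
    {"delta_pos": [0.8,-12.5,0],"angular": [0,0,-5],"jaw": 85}
  ]
}}

```text
t: 2.5
tcp_pos: [0.4478, -0.098, 0.4168]
eef_rot: [179.9, -0.0, 79.8]
force: [0.7, 0.2, 1.3]
width: 0.996
gripper_force: 0.0
```

{"method": "drive_tool", "body": {
  "motion": [
    {"delta_pos": [1.5,-5.3,0],"angular": [0,0,-6.2],"jaw": 85},
    {"delta_pos": [1.5,-5.3,0],"angular": [0,0,-6.2],"jaw": 85},
    {"delta_pos": [1.5,-5.3,0],"angular": [0,0,-6.2],"jaw": 85},
    {"delta_pos": [1.5,-5.3,-2],"angular": [0,0,-6.2],"jaw": 85},
    {"delta_pos": [1.5,-5.3,-4],"angular": [0,0,-6.2],"jaw": 85},
    {"delta_pos": [1.5,-5.3,-5],"angular": [0,0,-6.2],"jaw": 85},
    {"delta_pos": [1.5,-5.3,-5],"angular": [0,0,-6.2],"jaw": 85},
    {"delta_pos": [1.5,-5.3,-5],"angular": [0,0,-6.2],"jaw": 85}
  ]
}}

```text
t: 3.3
tcp_pos: [0.4937, -0.2515, 0.2669]
eef_rot: [-180.0, 0.0, 30.8]
force: [0.6, 0.0, 0.1]
width: 0.995
gripper_force: 0.0
```

```bash
cat >> h.py <<'E'
from scipy.spatial.transform import Rotation as Ro
def pose():
    s=observe();T=np.eye(4);T[:3,:3]=Ro.from_euler('xyz',s['eef_rot'],degrees=True).as_matrix();T[:3,3]=s['tcp_pos'];return T
class W:
    def __init__(s,name=None):
        m=cams.camera_model("wrist");s.K=np.array(m["K"]);s.T=pose()@np.array(m["hand_eye"])
        s.im,s.d=cams.read_camera("wrist")
        if name: cv2.imwrite(f"pics/{name}.png",s.im)
        v,u=np.mgrid[:420,:560];a=(u-s.K[0,2])/s.K[0,0];b=(v-s.K[1,2])/s.K[1,1];t=np.hypot(a,b)+1e-9
        s.ray=np.stack([a/t*np.sin(t),b/t*np.sin(t),np.cos(t)],-1)
        s.P=(s.ray/s.ray[...,2:]*s.d[...,None])@s.T[:3,:3].T+s.T[:3,3]; s.P[s.d<=0]=np.nan
    def ortho(s,z,x0,x1,y0,y1,px=.0005):   # top-down map of plane z: rows from x1 down, cols from y1 down
        X,Y=np.mgrid[x1:x0:-px,y1:y0:-px][0],np.mgrid[x1:x0:-px,y1:y0:-px][1]
        p=(np.stack([X,Y,0*X+z],-1)-s.T[:3,3])@s.T[:3,:3]
        t=np.arctan2(np.hypot(p[...,0],p[...,1]),p[...,2]);r=np.hypot(p[...,0],p[...,1])+1e-9
        return cv2.remap(s.im,(s.K[0,2]+s.K[0,0]*t*p[...,0]/r).astype(np.float32),(s.K[1,2]+s.K[1,1]*t*p[...,1]/r).astype(np.float32),1)
    def find(s,q):
        return [(round(r["p"],2),(s.T@np.r_[r["position"],1])[:3].round(4)) for r in finder.search_frame(q,"wrist")[:2]]
def top(w,c,zl,zh,r=.03):
    "centre of the points between heights zl, zh near c"
    P=w.P.reshape(-1,3);k=(np.hypot(P[:,0]-c[0],P[:,1]-c[1])<r)&(P[:,2]>zl)&(P[:,2]<zh);Q=P[k]
    if len(Q)<5:return None
    e=cv2.minEnclosingCircle(Q[:,:2].astype(np.float32));return len(Q),Q.mean(0).round(4),np.round(e[0],4),round(e[1],4)
def disc(w,c,hue,sat=90):
    px=.0005;o=w.ortho(.004,c[0]-.045,c[0]+.045,c[1]-.045,c[1]+.045,px);h=cv2.cvtColor(o,cv2.COLOR_BGR2HSV)
    H=h[...,0].astype(int);mk=((np.minimum(abs(H-hue),180-abs(H-hue))<12)&(h[...,1]>sat)&(h[...,2]>60)).astype(np.uint8)
    n,l,st,ce=cv2.connectedComponentsWithStats(cv2.morphologyEx(mk,cv2.MORPH_CLOSE,np.ones((9,9))))
    i=1+st[1:,4].argmax();e=cv2.minEnclosingCircle(np.argwhere(l==i)[:,::-1].astype(np.float32))
    return np.round([c[0]+.045-e[0][1]*px,c[1]+.045-e[0][0]*px,e[1]*px],4)
E
python3 - <<'E'
from h import *
w=W("w1")
for q in ["buffer","medium","oil","can","coaster_blue","coaster_red","coaster_yellow"]: print(q,w.find(q))
print("blue",disc(w,(.4794,-.3579),108),"red",disc(w,(.4059,-.2231),0),"yel",disc(w,(.4463,-.2886),27))
print("buf",top(w,(.606,-.2817),.06,.075),"med",top(w,(.543,-.3127),.082,.095),"oil",top(w,(.663,-.2474),.09,.1),"can",top(w,(.5026,-.2495),.057,.065))
cv2.imwrite("pics/o1.png",w.ortho(.004,.36,.74,-.42,-.16,.00065))
E
```

```text
buffer [(0.81, array([ 0.6048, -0.2768,  0.0499]))]
medium [(0.8, array([ 0.5495, -0.3058,  0.0671]))]
oil [(0.64, array([ 0.6574, -0.2461,  0.0748])), (0.62, array([ 0.3549, -0.08  ,  0.0692]))]
can [(0.94, array([ 0.5112, -0.2485,  0.0634]))]
coaster_blue [(0.73, array([ 0.4848, -0.3586,  0.0052]))]
coaster_red [(0.74, array([ 0.4096, -0.2234,  0.0054])), (0.51, array([ 0.5753, -0.199 ,  0.0026]))]
coaster_yellow [(0.94, array([ 0.4476, -0.2867,  0.0055])), (0.44, array([ 0.4824, -0.358 ,  0.0074]))]
blue [ 0.4816 -0.3599  0.0301] red [ 0.4081 -0.2251  0.0304] yel [ 0.4481 -0.2905  0.0305]
buf (400, array([ 0.6077, -0.2823,  0.0663]), array([ 0.608 , -0.2826]), 0.012) med (599, array([ 0.5454, -0.3141,  0.088 ]), array([ 0.5455, -0.3151]), 0.014) oil (728, array([ 0.6652, -0.2497,  0.096 ]), array([ 0.666 , -0.2501]), 0.0152) can (1109, array([ 0.5046, -0.2514,  0.0619]), array([ 0.5044, -0.2519]), 0.0198)
```

View pics/w1.png

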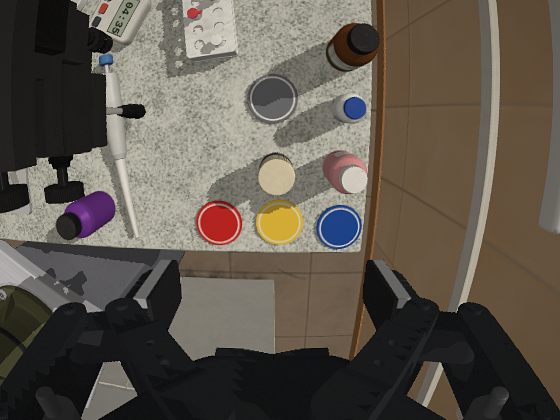

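View pics/o1.png

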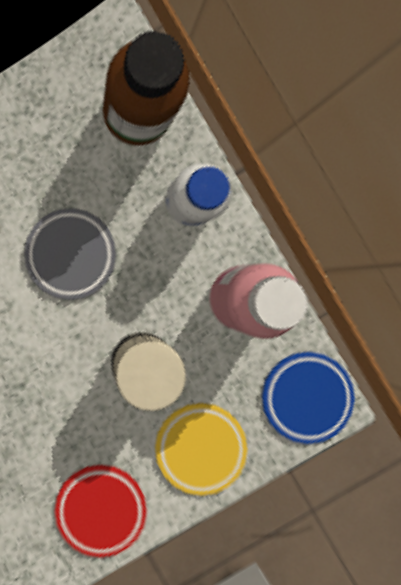

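{"method": "drive_tool", "body": {
  "motion": [
    {"delta_pos": [3.78,-1.02,0],"angular": [0,0,-0.2],"jaw": 80},
    {"delta_pos": [3.78,-1.02,0],"angular": [0,0,-0.2],"jaw": 80},
    {"delta_pos": [3.78,-1.02,0],"angular": [0,0,-0.2],"jaw": 80},
    {"delta_pos": [3.78,-1.02,-1],"angular": [0,0,-0.2],"jaw": 80},
    {"delta_pos": [3.78,-1.02,-2.5],"angular": [0,0,-0.2],"jaw": 80},
    {"delta_pos": [3.78,-1.02,-3.5],"angular": [0,0,-0.2],"jaw": 80},
    {"delta_pos": [3.78,-1.02,-4],"angular": [0,0,-0.2],"jaw": 80},
    {"delta_pos": [3.78,-1.02,-4],"angular": [0,0,-0.2],"jaw": 80}
  ]
}}

```text
t: 4.5
tcp_pos: [0.6061, -0.2814, 0.1442]
eef_rot: [-179.8, 0.1, 29.0]
force: [-0.2, -0.8, 0.2]
width: 0.936
gripper_force: 0.0
```

```bash
python3 - <<'E'
from h import *
print(pose()[:3,3]); w=W("w2")
print("buf",top(w,(.607,-.282),.06,.075)); print(w.find("buffer"))
E
```

```text
[ 0.60613318 -0.28144461  0.14424151]
buf (971, array([ 0.6089, -0.2822,  0.0663]), array([ 0.6081, -0.2827]), 0.0121)
[(0.62, array([ 0.6154, -0.2807,  0.0508]))]
```

View pics/w2.png

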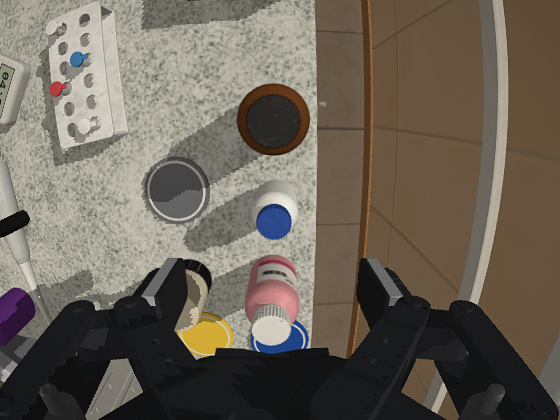

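{"method": "drive_tool", "body": {
  "motion": [
    {"delta_pos": [0.03,-0.03,-1],"angular": [0,0,0],"jaw": 80},
    {"delta_pos": [0.03,-0.03,-2],"angular": [0,0,0],"jaw": 80},
    {"delta_pos": [0.03,-0.03,-2.8],"angular": [0,0,0],"jaw": 80},
    {"delta_pos": [0.03,-0.03,-3.2],"angular": [0,0,0],"jaw": 80},
    {"delta_pos": [0.03,-0.03,-3.2],"angular": [0,0,0],"jaw": 80},
    {"delta_pos": [0.03,-0.03,-3.2],"angular": [0,0,0],"jaw": 50},
    {"delta_pos": [0.03,-0.03,-3.2],"angular": [0,0,0],"jaw": 40},
    {"delta_pos": [0.03,-0.03,-3.2],"angular": [0,0,0],"jaw": 34}
  ],
  "grip_force": 30
}}

```text
t: 5.4
tcp_pos: [0.6087, -0.2837, 0.0518]
eef_rot: [179.9, -0.1, 29.0]
force: [1.1, -0.5, 1.0]
width: 0.439
gripper_force: 0.0
```

{"method": "drive_tool", "body": {
  "motion": [
    {"delta_pos": [0,0,0],"angular": [0,0,0],"jaw": 25},
    {"delta_pos": [0,0,0],"angular": [0,0,0],"jaw": 25},
    {"delta_pos": [0,0,0],"angular": [0,0,0],"jaw": 25},
    {"delta_pos": [0,0,0],"angular": [0,0,0],"jaw": 25}
  ]
}}

```text
t: 5.8
tcp_pos: [0.6088, -0.2835, 0.0517]
eef_rot: [179.9, -0.1, 29.0]
force: [-0.7, 0.2, 5.7]
width: 0.373
gripper_force: 29.8
```

{"method": "drive_tool", "body": {
  "motion": [
    {"delta_pos": [0,0,0],"angular": [0,0,0],"jaw": 50},
    {"delta_pos": [0,0,0],"angular": [0,0,0],"jaw": 50},
    {"delta_pos": [0,0,-0.2],"angular": [0,0,0],"jaw": 50},
    {"delta_pos": [0,0,-0.2],"angular": [0,0,0],"jaw": 50},
    {"delta_pos": [0,0,-0.2],"angular": [0,0,0],"jaw": 25},
    {"delta_pos": [0,0,-0.2],"angular": [0,0,0],"jaw": 25},
    {"delta_pos": [0,0,-0.2],"angular": [0,0,0],"jaw": 25},
    {"delta_pos": [0,0,-0.2],"angular": [0,0,0],"jaw": 25}
  ]
}}

```text
t: 6.6
tcp_pos: [0.6078, -0.2832, 0.0441]
eef_rot: [180.0, 0.0, 29.0]
force: [-0.5, 0.4, -0.2]
width: 0.378
gripper_force: 29.8
```

{"method": "drive_tool", "body": {
  "motion": [
    {"delta_pos": [0,0,0],"angular": [0,0,0],"jaw": 25},
    {"delta_pos": [0,0,0],"angular": [0,0,0],"jaw": 25},
    {"delta_pos": [0,0,0.3],"angular": [0,0,0],"jaw": 25},
    {"delta_pos": [0,0,0.3],"angular": [0,0,0],"jaw": 25}
  ]
}}

```text
t: 7.0
tcp_pos: [0.6086, -0.2838, 0.0547]
eef_rot: [179.9, -0.1, 29.0]
force: [0.5, -0.2, 0.4]
width: 0.38
gripper_force: 29.8
```

{"method": "drive_tool", "body": {
  "motion": [
    {"delta_pos": [0,0,1],"angular": [0,0,0],"jaw": 25},
    {"delta_pos": [0,0,2.3],"angular": [0,0,0],"jaw": 25},
    {"delta_pos": [0,0,3.8],"angular": [0,0,0],"jaw": 25},
    {"delta_pos": [0,0,5.2],"angular": [0,0,0],"jaw": 25},
    {"delta_pos": [-0.5,-0.3,6.0],"angular": [0,0,0],"jaw": 25},
    {"delta_pos": [-1.5,-0.9,6.2],"angular": [0,0,0],"jaw": 25},
    {"delta_pos": [-2.6,-1.6,6.2],"angular": [0,0,0],"jaw": 25},
    {"delta_pos": [-3.4,-2.1,6.2],"angular": [0,0,0],"jaw": 25}
  ]
}}

```text
t: 7.8
tcp_pos: [0.5035, -0.3483, 0.2402]
eef_rot: [179.9, -0.0, 28.8]
force: [-0.7, 0.2, -0.2]
width: 0.377
gripper_force: 29.9
```

{"method": "drive_tool", "body": {
  "motion": [
    {"delta_pos": [-0.82,-0.47,0],"angular": [0,0,0],"jaw": 25},
    {"delta_pos": [-0.82,-0.47,0],"angular": [0,0,0],"jaw": 25},
    {"delta_pos": [-0.82,-0.47,-1],"angular": [0,0,0],"jaw": 25},
    {"delta_pos": [-0.82,-0.47,-2],"angular": [0,0,0],"jaw": 25},
    {"delta_pos": [-0.82,-0.47,-3],"angular": [0,0,0],"jaw": 25},
    {"delta_pos": [-0.82,-0.47,-3.8],"angular": [0,0,0],"jaw": 25},
    {"delta_pos": [-0.82,-0.47,-4.5],"angular": [0,0,0],"jaw": 25},
    {"delta_pos": [-0.82,-0.47,-4.5],"angular": [0,0,0],"jaw": 25}
  ]
}}

```text
t: 8.6
tcp_pos: [0.4802, -0.3584, 0.1014]
eef_rot: [-179.7, 0.2, 29.0]
force: [-0.8, -0.2, 0.0]
width: 0.372
gripper_force: 29.9
```

```bash
python3 - <<'E'
from h import *
print(pose()[:3,3]); w=W("w3")
z=pose()[2,3]-.0445
print("buf",top(w,(.4816,-.36),z+.06,z+.075)); print("blue",disc(w,(.4816,-.36),108))
E
```

```text
[ 0.48016603 -0.35842828  0.10138592]
buf (4509, array([ 0.4845, -0.3575,  0.1245]), array([ 0.4888, -0.356 ]), 0.028)
blue [ 0.4819 -0.3597  0.0299]
```

View pics/w3.png

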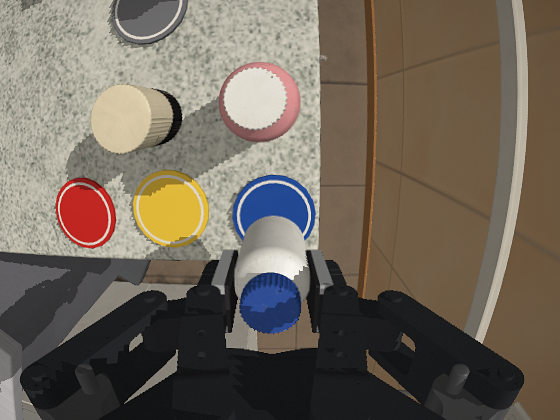

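{"method": "drive_tool", "body": {
  "motion": [
    {"delta_pos": [0.05,-0.05,-0.5],"angular": [0,0,0],"jaw": 25},
    {"delta_pos": [0.05,-0.05,-1],"angular": [0,0,0],"jaw": 25},
    {"delta_pos": [0.05,-0.05,-1.4],"angular": [0,0,0],"jaw": 25},
    {"delta_pos": [0.05,-0.05,-1.6],"angular": [0,0,0],"jaw": 25},
    {"delta_pos": [0.05,-0.05,-1.65],"angular": [0,0,0],"jaw": 25},
    {"delta_pos": [0.05,-0.05,-1.65],"angular": [0,0,0],"jaw": 25}
  ]
}}

```text
t: 9.25
tcp_pos: [0.4827, -0.3619, 0.0545]
eef_rot: [180.0, 0.0, 29.0]
force: [-1.0, -0.4, -0.3]
width: 0.376
gripper_force: 29.9
```

{"method": "drive_tool", "body": {
  "motion": [
    {"delta_pos": [0,0,-0.05],"angular": [0,0,0],"jaw": 25},
    {"delta_pos": [0,0,-0.05],"angular": [0,0,0],"jaw": 25}
  ]
}}

```text
t: 9.45
tcp_pos: [0.483, -0.3619, 0.0535]
eef_rot: [180.0, -0.0, 29.0]
force: [0.4, 0.6, -1.2]
width: 0.378
gripper_force: 29.9
```

{"method": "drive_tool", "body": {
  "motion": [
    {"delta_pos": [-0.03,0.04,-0.06],"angular": [0,0,0],"jaw": 25},
    {"delta_pos": [-0.03,0.04,-0.09],"angular": [0,0,0],"jaw": 25},
    {"delta_pos": [-0.03,0.04,-0.12],"angular": [0,0,0],"jaw": 25},
    {"delta_pos": [-0.03,0.04,-0.12],"angular": [0,0,0],"jaw": 25}
  ]
}}

```text
t: 9.85
tcp_pos: [0.4818, -0.3605, 0.0494]
eef_rot: [-180.0, 0.0, 29.0]
force: [0.1, 0.2, -0.8]
width: 0.376
gripper_force: 29.9
```

{"method": "drive_tool", "body": {
  "motion": [
    {"delta_pos": [0,0,-0.03],"angular": [0,0,0],"jaw": 25},
    {"delta_pos": [0,0,-0.06],"angular": [0,0,0],"jaw": 25},
    {"delta_pos": [0,0,-0.06],"angular": [0,0,0],"jaw": 25}
  ]
}}

```text
t: 10.15
tcp_pos: [0.4819, -0.3606, 0.0478]
eef_rot: [180.0, -0.0, 29.0]
force: [0.4, -0.0, 1.3]
width: 0.378
gripper_force: 30.0
```

{"method": "drive_tool", "body": {
  "motion": [
    {"delta_pos": [0,0,-0.03],"angular": [0,0,0],"jaw": 25},
    {"delta_pos": [0,0,-0.03],"angular": [0,0,0],"jaw": 25}
  ]
}}

```text
t: 10.35
tcp_pos: [0.4821, -0.3606, 0.0477]
eef_rot: [-180.0, -0.0, 29.0]
force: [-1.8, 1.5, 5.7]
width: 0.373
gripper_force: 30.4
```

{"method": "drive_tool", "body": {
  "motion": [
    {"delta_pos": [0,0,0.02],"angular": [0,0,0],"jaw": 36},
    {"delta_pos": [0,0,0.02],"angular": [0,0,0],"jaw": 45},
    {"delta_pos": [0,0,0.02],"angular": [0,0,0],"jaw": 65},
    {"delta_pos": [0,0,0.02],"angular": [0,0,0],"jaw": 65},
    {"delta_pos": [0,0,0.02],"angular": [0,0,0],"jaw": 65},
    {"delta_pos": [0,0,1],"angular": [0,0,0],"jaw": 65},
    {"delta_pos": [0,0,2.5],"angular": [0,0,0],"jaw": 65},
    {"delta_pos": [0,0,4],"angular": [0,0,0],"jaw": 65}
  ]
}}

```text
t: 11.15
tcp_pos: [0.4812, -0.3603, 0.1676]
eef_rot: [-179.9, 0.1, 29.0]
force: [1.2, 0.0, 0.2]
width: 0.764
gripper_force: 0.0
```

{"method": "drive_tool", "body": {
  "motion": [
    {"delta_pos": [0,0,3],"angular": [0,0,0],"jaw": 80},
    {"delta_pos": [0,0,3],"angular": [0,0,1],"jaw": 80},
    {"delta_pos": [0,0,3],"angular": [0,0,5.8],"jaw": 80},
    {"delta_pos": [0,0,3],"angular": [0,0,5.8],"jaw": 80},
    {"delta_pos": [0,0,3],"angular": [0,0,5.8],"jaw": 80},
    {"delta_pos": [0,0,3],"angular": [0,0,5.8],"jaw": 80},
    {"delta_pos": [0,0,3],"angular": [0,0,5.8],"jaw": 80},
    {"delta_pos": [0,0,3],"angular": [0,0,5.8],"jaw": 80}
  ]
}}

```text
t: 11.95
tcp_pos: [0.4817, -0.3606, 0.2568]
eef_rot: [180.0, -0.0, 75.4]
force: [-0.0, -0.3, 0.5]
width: 0.937
gripper_force: 0.0
```

```bash
python3 - <<'E'
from h import *
print(pose()[:3,3]); w=W("w4")
print("buf",top(w,(.482,-.36),.062,.079)); print("blue",disc(w,(.4816,-.36),108))
print("med",top(w,(.5454,-.3145),.082,.095))
im,d=cams.read_camera("side");cv2.imwrite("pics/side1.png",cv2.resize(im[160:300,190:330],None,fx=4,fy=4))
E
```

```text
[ 0.48168657 -0.36062985  0.25677602]
buf (451, array([ 0.4829, -0.3596,  0.0702]), array([ 0.4828, -0.3603]), 0.0119)
blue [ 0.4817 -0.36    0.0298]
med (699, array([ 0.5451, -0.315 ,  0.0881]), array([ 0.5453, -0.315 ]), 0.014)
```

View pics/w4.png

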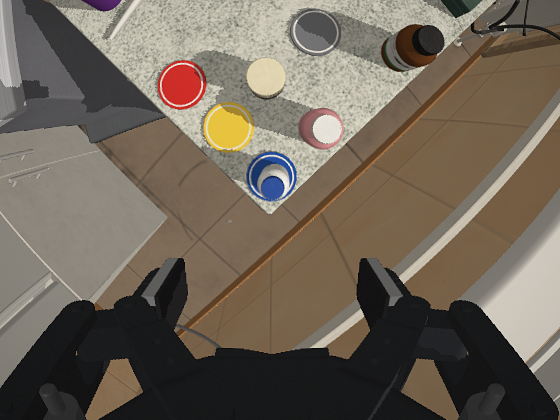

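{"method": "drive_tool", "body": {
  "motion": [
    {"delta_pos": [2.12,1.52,0],"angular": [0,0,0],"jaw": 75},
    {"delta_pos": [2.12,1.52,0],"angular": [0,0,0],"jaw": 75},
    {"delta_pos": [2.12,1.52,-0.5],"angular": [0,0,0],"jaw": 75},
    {"delta_pos": [2.12,1.52,-1.5],"angular": [0,0,0],"jaw": 75},
    {"delta_pos": [2.12,1.52,-2.5],"angular": [0,0,0],"jaw": 75},
    {"delta_pos": [2.12,1.52,-3.5],"angular": [0,0,0],"jaw": 75},
    {"delta_pos": [2.12,1.52,-3.5],"angular": [0,0,0],"jaw": 75}
  ]
}}

```text
t: 12.75
tcp_pos: [0.5424, -0.3136, 0.1473]
eef_rot: [-179.5, -0.0, 75.3]
force: [-0.8, 1.0, -1.2]
width: 0.877
gripper_force: 0.0
```

```bash
python3 - <<'E'
from h import *
print(pose()[:3,3]); w=W("w5")
print("med",top(w,(.5454,-.3145),.082,.095))
E
```

```text
[ 0.54237872 -0.31358416  0.14726155]
med (1536, array([ 0.5456, -0.3141,  0.0881]), array([ 0.5454, -0.3152]), 0.014)
```

View pics/w5.png

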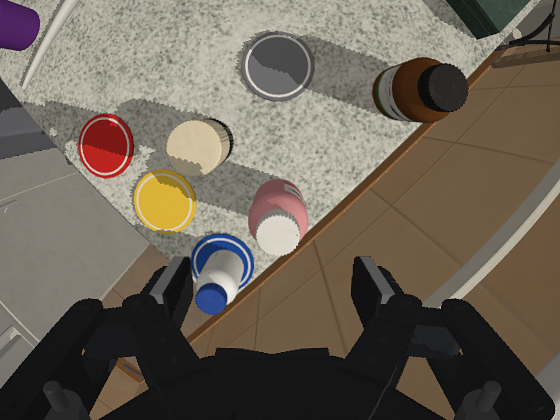

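{"method": "drive_tool", "body": {
  "motion": [
    {"delta_pos": [0,0,-1],"angular": [0,0,0],"jaw": 68},
    {"delta_pos": [0,0,-2],"angular": [0,0,0],"jaw": 68},
    {"delta_pos": [0,0,-2.9],"angular": [0,0,0],"jaw": 68},
    {"delta_pos": [0,0,-3.35],"angular": [0,0,0],"jaw": 68},
    {"delta_pos": [0,0,-3.35],"angular": [0,0,0],"jaw": 68},
    {"delta_pos": [0,0,-3.35],"angular": [0,0,0],"jaw": 68}
  ]
}}

```text
t: 13.4
tcp_pos: [0.5464, -0.3158, 0.0531]
eef_rot: [179.9, 0.0, 75.4]
force: [0.7, -0.3, 0.4]
width: 0.799
gripper_force: 0.0
```

{"method": "drive_tool", "body": {
  "motion": [
    {"delta_pos": [-0.03,0,-0.06],"angular": [0,0,0],"jaw": 55},
    {"delta_pos": [-0.03,0,-0.06],"angular": [0,0,0],"jaw": 48},
    {"delta_pos": [-0.03,0,-0.06],"angular": [0,0,0],"jaw": 40},
    {"delta_pos": [-0.03,0,-0.06],"angular": [0,0,0],"jaw": 33},
    {"delta_pos": [-0.03,0,-0.06],"angular": [0,0,0],"jaw": 33},
    {"delta_pos": [-0.03,0,-0.06],"angular": [0,0,0],"jaw": 33},
    {"delta_pos": [-0.03,0,-0.06],"angular": [0,0,0],"jaw": 33}
  ],
  "grip_force": 35
}}

```text
t: 14.1
tcp_pos: [0.5451, -0.3153, 0.0508]
eef_rot: [179.9, -0.0, 75.4]
force: [-2.2, 1.4, 5.6]
width: 0.474
gripper_force: 35.0
```

{"method": "drive_tool", "body": {
  "motion": [
    {"delta_pos": [0,0,0.5],"angular": [0,0,0],"jaw": 33},
    {"delta_pos": [0,0,1.5],"angular": [0,0,0],"jaw": 33},
    {"delta_pos": [0,0,2.8],"angular": [0,0,0],"jaw": 33},
    {"delta_pos": [0,0,4.2],"angular": [0,0,0],"jaw": 33},
    {"delta_pos": [0,0,5.6],"angular": [0,0,0],"jaw": 33},
    {"delta_pos": [-0.3,0.2,6.5],"angular": [0,0,0],"jaw": 33},
    {"delta_pos": [-1.1,0.7,7],"angular": [0,0,0],"jaw": 33},
    {"delta_pos": [-2.1,1.4,7],"angular": [0,0,0],"jaw": 33}
  ]
}}

```text
t: 14.9
tcp_pos: [0.482, -0.2746, 0.2627]
eef_rot: [179.7, 0.1, 75.3]
force: [0.6, 0.4, -0.4]
width: 0.473
gripper_force: 35.6
```

{"method": "drive_tool", "body": {
  "motion": [
    {"delta_pos": [-1.1,0.7,0],"angular": [0,0,0],"jaw": 33},
    {"delta_pos": [-2.1,1.4,0],"angular": [0,0,0],"jaw": 33},
    {"delta_pos": [-2.47,1.6,0],"angular": [0,0,0],"jaw": 33},
    {"delta_pos": [-2.47,1.6,0],"angular": [0,0,0],"jaw": 33},
    {"delta_pos": [-2.47,1.6,-1],"angular": [0,0,0],"jaw": 33},
    {"delta_pos": [-2.47,1.6,-2],"angular": [0,0,0],"jaw": 33},
    {"delta_pos": [-2.47,1.6,-3],"angular": [0,0,0],"jaw": 33},
    {"delta_pos": [-2.47,1.6,-4],"angular": [0,0,0],"jaw": 33}
  ]
}}

```text
t: 15.7
tcp_pos: [0.4082, -0.226, 0.139]
eef_rot: [179.9, 0.0, 75.3]
force: [-0.1, -0.5, -1.0]
width: 0.471
gripper_force: 35.6
```

{"method": "drive_tool", "body": {
  "motion": [
    {"delta_pos": [0,0,-0.5],"angular": [0,0,0],"jaw": 33},
    {"delta_pos": [0,0,-0.5],"angular": [0,0,0],"jaw": 33},
    {"delta_pos": [0,0,-0.5],"angular": [0,0,0],"jaw": 33}
  ]
}}

```text
t: 16.0
tcp_pos: [0.408, -0.2259, 0.1251]
eef_rot: [180.0, 0.1, 75.3]
force: [1.2, -1.0, 0.1]
width: 0.472
gripper_force: 35.6
```

```bash
python3 - <<'E'
from h import *
print(pose()[:3,3]); w=W("w6")
z=pose()[2,3]-.0508
print("med",top(w,(.408,-.225),z+.083,z+.095)); print("red",disc(w,(.408,-.225),0),"yel",disc(w,(.448,-.2905),27))
E
```

```text
[ 0.40800055 -0.22588161  0.12512754]
med (4670, array([ 0.4087, -0.2208,  0.1623]), array([ 0.4103, -0.2158]), 0.0285)
red [ 0.4105 -0.2305  0.0359] yel [ 0.4492 -0.2902  0.0306]
```

View pics/w6.png

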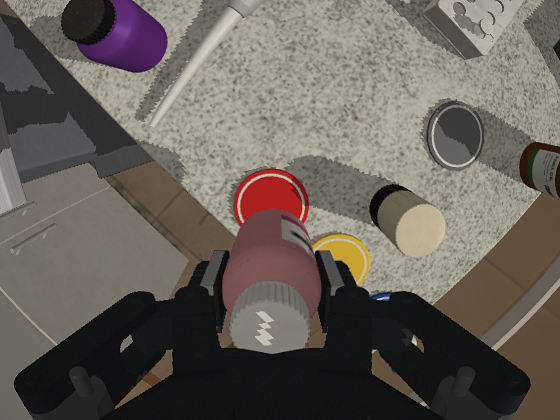

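{"method": "drive_tool", "body": {
  "motion": [
    {"delta_pos": [0.02,0.02,-0.6],"angular": [0,0,0],"jaw": 33},
    {"delta_pos": [0.02,0.02,-1.2],"angular": [0,0,0],"jaw": 33},
    {"delta_pos": [0.02,0.02,-1.7],"angular": [0,0,0],"jaw": 33},
    {"delta_pos": [0.02,0.02,-2.0],"angular": [0,0,0],"jaw": 33},
    {"delta_pos": [0.02,0.02,-2.2],"angular": [0,0,0],"jaw": 33},
    {"delta_pos": [0.02,0.02,-2.2],"angular": [0,0,0],"jaw": 33},
    {"delta_pos": [0.02,0.02,-2.2],"angular": [0,0,0],"jaw": 33}
  ]
}}

```text
t: 16.75
tcp_pos: [0.4086, -0.2247, 0.0592]
eef_rot: [179.9, 0.0, 75.4]
force: [0.2, 0.5, -1.5]
width: 0.469
gripper_force: 35.7
```

{"method": "drive_tool", "body": {
  "motion": [
    {"delta_pos": [0,0,-0.03],"angular": [0,0,0],"jaw": 33},
    {"delta_pos": [0,0,-0.06],"angular": [0,0,0],"jaw": 33},
    {"delta_pos": [0,0,-0.06],"angular": [0,0,0],"jaw": 33}
  ]
}}

```text
t: 17.05
tcp_pos: [0.4082, -0.2243, 0.0569]
eef_rot: [180.0, -0.0, 75.4]
force: [-0.7, 0.4, 0.1]
width: 0.468
gripper_force: 35.7
```

{"method": "drive_tool", "body": {
  "motion": [
    {"delta_pos": [0,-0.03,-0.03],"angular": [0,0,0],"jaw": 33},
    {"delta_pos": [0,-0.03,-0.05],"angular": [0,0,0],"jaw": 33},
    {"delta_pos": [0,-0.03,-0.05],"angular": [0,0,0],"jaw": 33}
  ]
}}

```text
t: 17.35
tcp_pos: [0.4079, -0.2253, 0.0552]
eef_rot: [-180.0, 0.0, 75.4]
force: [-0.7, 0.4, -0.3]
width: 0.473
gripper_force: 35.7
```

{"method": "drive_tool", "body": {
  "motion": [
    {"delta_pos": [0,0,-0.03],"angular": [0,0,0],"jaw": 33},
    {"delta_pos": [0,0,-0.03],"angular": [0,0,0],"jaw": 33}
  ]
}}

```text
t: 17.55
tcp_pos: [0.4081, -0.2253, 0.0548]
eef_rot: [-180.0, -0.0, 75.4]
force: [-1.7, 1.0, 4.6]
width: 0.469
gripper_force: 36.3
```

Contact; release and rise.

{"method": "drive_tool", "body": {
  "motion": [
    {"delta_pos": [0,0,0.02],"angular": [0,0,0],"jaw": 43},
    {"delta_pos": [0,0,0.02],"angular": [0,0,0],"jaw": 52},
    {"delta_pos": [0,0,0.02],"angular": [0,0,0],"jaw": 70},
    {"delta_pos": [0,0,0.02],"angular": [0,0,0],"jaw": 70},
    {"delta_pos": [0,0,0.02],"angular": [0,0,0],"jaw": 70},
    {"delta_pos": [0,0,1],"angular": [0,0,0],"jaw": 70},
    {"delta_pos": [0,0,2.5],"angular": [0,0,0],"jaw": 70},
    {"delta_pos": [0,0,4],"angular": [0,0,0],"jaw": 70}
  ]
}}

```text
t: 18.35
tcp_pos: [0.4072, -0.2253, 0.1752]
eef_rot: [-179.9, 0.0, 75.3]
force: [1.3, 0.1, 0.1]
width: 0.821
gripper_force: 0.0
```

{"method": "drive_tool", "body": {
  "motion": [
    {"delta_pos": [0,0,2.7],"angular": [0,0,0],"jaw": 80},
    {"delta_pos": [0,0,2.7],"angular": [0,0,0],"jaw": 80},
    {"delta_pos": [0,0,2.7],"angular": [0,0,0],"jaw": 80}
  ]
}}

```text
t: 18.65
tcp_pos: [0.4105, -0.2264, 0.26]
eef_rot: [179.5, -0.1, 75.4]
force: [0.6, -0.2, -0.2]
width: 0.935
gripper_force: 0.0
```

```bash
python3 - <<'E'
from h import *
print(pose()[:3,3]); w=W("w7")
print("med",top(w,(.408,-.225),.085,.1),"red",disc(w,(.408,-.225),0)); print("yel",disc(w,(.448,-.2905),27)); print("oil",top(w,(.666,-.25),.09,.1),"can",top(w,(.504,-.252),.057,.065))
cv2.imwrite("pics/o7.png",w.ortho(.004,.34,.46,-.29,-.16,.0004))
E
```

```text
[ 0.41049309 -0.22643572  0.2600384 ]
med (680, array([ 0.4078, -0.2243,  0.0921]), array([ 0.4075, -0.225 ]), 0.014) red [ 0.408  -0.225   0.0301]
yel [ 0.448  -0.2905  0.0304]
oil (466, array([ 0.6639, -0.2495,  0.0957]), array([ 0.6652, -0.25  ]), 0.0151) can (1016, array([ 0.5034, -0.2511,  0.0617]), array([ 0.5036, -0.2517]), 0.0198)
```

View pics/o7.png

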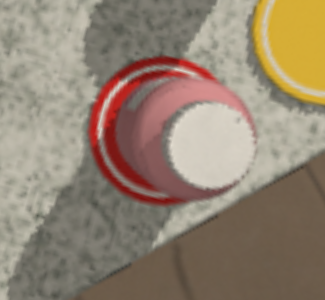

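{"method": "drive_tool", "body": {
  "motion": [
    {"delta_pos": [1.5,-0.8,0],"angular": [0,0,0],"jaw": 80},
    {"delta_pos": [3,-1.6,0],"angular": [0,0,0],"jaw": 80},
    {"delta_pos": [4.5,-2.4,0],"angular": [0,0,0],"jaw": 80},
    {"delta_pos": [6,-2.1,0],"angular": [0,0,0],"jaw": 80},
    {"delta_pos": [7.5,-1.3,0],"angular": [0,0,0],"jaw": 80},
    {"delta_pos": [8.58,-0.82,0],"angular": [0,0,0],"jaw": 80},
    {"delta_pos": [8.58,-0.82,-1],"angular": [0,0,0],"jaw": 80},
    {"delta_pos": [8.58,-0.82,-2],"angular": [0,0,0],"jaw": 80}
  ]
}}

```text
t: 19.5
tcp_pos: [0.6661, -0.249, 0.1921]
eef_rot: [-179.9, 0.1, 75.5]
force: [-0.5, -0.5, -0.4]
width: 0.939
gripper_force: 0.0
```

{"method": "drive_tool", "body": {
  "motion": [
    {"delta_pos": [0,0,-1],"angular": [0,0,0],"jaw": 75},
    {"delta_pos": [0,0,-1],"angular": [0,0,0],"jaw": 75},
    {"delta_pos": [0,0,-1],"angular": [0,0,0],"jaw": 75}
  ]
}}

```text
t: 19.8
tcp_pos: [0.6646, -0.2499, 0.164]
eef_rot: [-179.8, 0.0, 75.3]
force: [-0.2, 0.0, 0.7]
width: 0.88
gripper_force: 0.0
```

```bash
python3 - <<'E'
from h import *
print(pose()[:3,3]); w=W("w8")
print("oil",top(w,(.666,-.25),.09,.1)); print(observe()['joints'])
E
```

```text
[ 0.6646244  -0.24985355  0.16398409]
oil (1668, array([ 0.6666, -0.2488,  0.0961]), array([ 0.6664, -0.2498]), 0.015)
[-11.22723738  33.99336249  43.96493507  80.6275097  -23.68319934
  74.78207851  19.32744048]
```

View pics/w8.png

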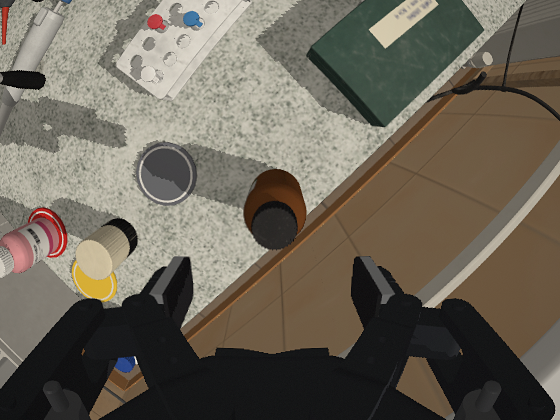

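{"method": "drive_tool", "body": {
  "motion": [
    {"delta_pos": [0.02,0,-1],"angular": [0,0,0],"jaw": 75},
    {"delta_pos": [0.02,0,-2],"angular": [0,0,0],"jaw": 75},
    {"delta_pos": [0.02,0,-3],"angular": [0,0,0],"jaw": 75},
    {"delta_pos": [0.02,0,-3.5],"angular": [0,0,0],"jaw": 75},
    {"delta_pos": [0.02,0,-3.7],"angular": [0,0,0],"jaw": 75},
    {"delta_pos": [0.02,0,-3.7],"angular": [0,0,0],"jaw": 75},
    {"delta_pos": [0.02,0,-3.7],"angular": [0,0,0],"jaw": 75}
  ]
}}

```text
t: 20.55
tcp_pos: [0.6671, -0.2506, 0.0564]
eef_rot: [179.8, 0.0, 75.4]
force: [0.9, -0.5, 1.0]
width: 0.877
gripper_force: 0.0
```

{"method": "drive_tool", "body": {
  "motion": [
    {"delta_pos": [-0.02,0.02,0],"angular": [0,0,0],"jaw": 58},
    {"delta_pos": [-0.02,0.02,0],"angular": [0,0,0],"jaw": 50},
    {"delta_pos": [-0.02,0.02,0],"angular": [0,0,0],"jaw": 43},
    {"delta_pos": [-0.02,0.02,0],"angular": [0,0,0],"jaw": 37},
    {"delta_pos": [-0.02,0.02,0],"angular": [0,0,0],"jaw": 37},
    {"delta_pos": [-0.02,0.02,0],"angular": [0,0,0],"jaw": 37},
    {"delta_pos": [-0.02,0.02,0],"angular": [0,0,0],"jaw": 37}
  ],
  "grip_force": 40
}}

```text
t: 21.25
tcp_pos: [0.6663, -0.2496, 0.0557]
eef_rot: [179.9, 0.0, 75.4]
force: [0.0, 0.1, 5.5]
width: 0.519
gripper_force: 41.4
```

{"method": "drive_tool", "body": {
  "motion": [
    {"delta_pos": [0,0,0.5],"angular": [0,0,0],"jaw": 37},
    {"delta_pos": [0,0,1.5],"angular": [0,0,0],"jaw": 37},
    {"delta_pos": [0,0,2.8],"angular": [0,0,0],"jaw": 37},
    {"delta_pos": [0,0,4.2],"angular": [0,0,0],"jaw": 37},
    {"delta_pos": [0,0,5.6],"angular": [0,0,0],"jaw": 37},
    {"delta_pos": [-0.3,-0.2,6.5],"angular": [0,0,0],"jaw": 37},
    {"delta_pos": [-1.1,-0.7,6.8],"angular": [0,0,0],"jaw": 37},
    {"delta_pos": [-2.1,-1.3,6.8],"angular": [0,0,0],"jaw": 37}
  ]
}}

```text
t: 22.05
tcp_pos: [0.6032, -0.2881, 0.2607]
eef_rot: [179.8, 0.0, 75.5]
force: [0.7, 0.3, -0.9]
width: 0.518
gripper_force: 41.1
```

{"method": "drive_tool", "body": {
  "motion": [
    {"delta_pos": [-1.2,-0.2,0],"angular": [0,0,0],"jaw": 37},
    {"delta_pos": [-2.4,-0.2,0],"angular": [0,0,0],"jaw": 37},
    {"delta_pos": [-3.6,-0.1,0],"angular": [0,0,0],"jaw": 37},
    {"delta_pos": [-4.6,-0.06,0],"angular": [0,0,0],"jaw": 37},
    {"delta_pos": [-5.17,-0.06,0],"angular": [0,0,0],"jaw": 37},
    {"delta_pos": [-5.17,-0.06,0],"angular": [0,0,0],"jaw": 37},
    {"delta_pos": [-5.17,-0.06,-0.7],"angular": [0,0,0],"jaw": 37},
    {"delta_pos": [-5.17,-0.06,-1.5],"angular": [0,0,0],"jaw": 37}
  ]
}}

```text
t: 22.85
tcp_pos: [0.4488, -0.2901, 0.214]
eef_rot: [179.8, -0.0, 75.4]
force: [0.2, 1.0, -1.1]
width: 0.52
gripper_force: 41.2
```

{"method": "drive_tool", "body": {
  "motion": [
    {"delta_pos": [0,0,-0.8],"angular": [0,0,0],"jaw": 37},
    {"delta_pos": [0,0,-1.4],"angular": [0,0,0],"jaw": 37},
    {"delta_pos": [0,0,-1.5],"angular": [0,0,0],"jaw": 37},
    {"delta_pos": [0,0,-1.5],"angular": [0,0,0],"jaw": 37},
    {"delta_pos": [0,0,-1.5],"angular": [0,0,0],"jaw": 37}
  ]
}}

```text
t: 23.35
tcp_pos: [0.4482, -0.2905, 0.1694]
eef_rot: [179.9, 0.0, 75.4]
force: [0.5, -0.2, -1.2]
width: 0.519
gripper_force: 41.1
```

```bash
python3 - <<'E'
from h import *
print(pose()[:3,3]); w=W("w9")
print("yel",disc(w,(.448,-.2905),27))
E
```

```text
[ 0.44818375 -0.29053204  0.16938497]
yel [ 0.4481 -0.2905  0.0303]
```

View pics/w9.png

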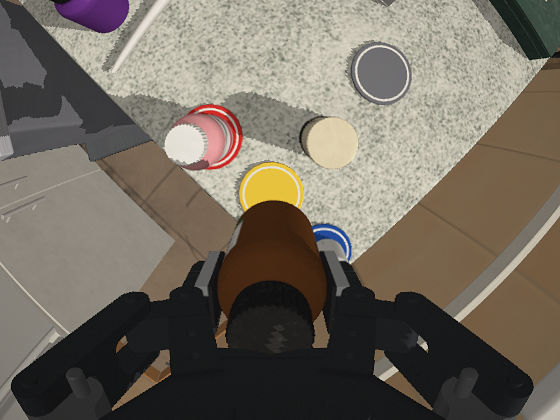

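{"method": "drive_tool", "body": {
  "motion": [
    {"delta_pos": [0,0,-0.7],"angular": [0,0,0],"jaw": 37},
    {"delta_pos": [0,0,-1.5],"angular": [0,0,0],"jaw": 37},
    {"delta_pos": [0,0,-2.3],"angular": [0,0,0],"jaw": 37},
    {"delta_pos": [0,0,-3],"angular": [0,0,0],"jaw": 37},
    {"delta_pos": [0,0,-3.4],"angular": [0,0,0],"jaw": 37},
    {"delta_pos": [0,0,-3.5],"angular": [0,0,0],"jaw": 37},
    {"delta_pos": [0,0,-3.5],"angular": [0,0,0],"jaw": 37},
    {"delta_pos": [0,0,-3.5],"angular": [0,0,0],"jaw": 37}
  ]
}}

```text
t: 24.2
tcp_pos: [0.4482, -0.2906, 0.0645]
eef_rot: [179.9, 0.0, 75.4]
force: [0.2, 1.0, -0.9]
width: 0.519
gripper_force: 41.2
```

{"method": "drive_tool", "body": {
  "motion": [
    {"delta_pos": [0,0,-0.04],"angular": [0,0,0],"jaw": 37},
    {"delta_pos": [0,0,-0.08],"angular": [0,0,0],"jaw": 37},
    {"delta_pos": [0,0,-0.08],"angular": [0,0,0],"jaw": 37}
  ]
}}

```text
t: 24.5
tcp_pos: [0.4475, -0.29, 0.0611]
eef_rot: [180.0, -0.0, 75.4]
force: [-0.8, -1.1, -1.1]
width: 0.517
gripper_force: 41.2
```

{"method": "drive_tool", "body": {
  "motion": [
    {"delta_pos": [0,0,-0.03],"angular": [0,0,0],"jaw": 37},
    {"delta_pos": [0,0,-0.03],"angular": [0,0,0],"jaw": 37}
  ]
}}

```text
t: 24.7
tcp_pos: [0.4473, -0.29, 0.06]
eef_rot: [-180.0, -0.0, 75.4]
force: [-0.2, 0.2, -1.6]
width: 0.52
gripper_force: 41.2
```

{"method": "drive_tool", "body": {
  "motion": [
    {"delta_pos": [0.02,0,-0.03],"angular": [0,0,0],"jaw": 37},
    {"delta_pos": [0.02,0,-0.03],"angular": [0,0,0],"jaw": 37}
  ]
}}

```text
t: 24.9
tcp_pos: [0.4477, -0.2902, 0.0596]
eef_rot: [-180.0, -0.0, 75.4]
force: [-2.9, 1.1, 5.8]
width: 0.515
gripper_force: 41.6
```

{"method": "drive_tool", "body": {
  "motion": [
    {"delta_pos": [0,0,0.02],"angular": [0,0,0],"jaw": 47},
    {"delta_pos": [0,0,0.02],"angular": [0,0,0],"jaw": 56},
    {"delta_pos": [0,0,0.02],"angular": [0,0,0],"jaw": 66},
    {"delta_pos": [0,0,0.02],"angular": [0,0,0],"jaw": 66},
    {"delta_pos": [0,0,0.02],"angular": [0,0,0],"jaw": 66},
    {"delta_pos": [0,0,1],"angular": [0,0,0],"jaw": 66},
    {"delta_pos": [0,0,2.5],"angular": [0,0,0],"jaw": 66},
    {"delta_pos": [0,0,4],"angular": [0,0,0],"jaw": 66}
  ]
}}

```text
t: 25.7
tcp_pos: [0.4472, -0.29, 0.18]
eef_rot: [-179.9, 0.0, 75.3]
force: [1.5, 0.6, -0.4]
width: 0.773
gripper_force: 0.0
```

{"method": "drive_tool", "body": {
  "motion": [
    {"delta_pos": [0,0,2.7],"angular": [0,0,0],"jaw": 66},
    {"delta_pos": [0,0,2.7],"angular": [0,0,0],"jaw": 66},
    {"delta_pos": [0,0,2.7],"angular": [0,0,0],"jaw": 66},
    {"delta_pos": [0,0,2.7],"angular": [0,0,0],"jaw": 66},
    {"delta_pos": [0,0,2.7],"angular": [0,0,0],"jaw": 66}
  ]
}}

```text
t: 26.2
tcp_pos: [0.4473, -0.2895, 0.2587]
eef_rot: [-179.9, -0.0, 75.4]
force: [-0.2, 0.3, -0.8]
width: 0.77
gripper_force: 0.0
```

```bash
python3 - <<'E'
from h import *
print(pose()[:3,3]); w=W("w10")
print("oil",top(w,(.448,-.29),.093,.105),"yel",disc(w,(.448,-.2905),27)); print("med",top(w,(.408,-.225),.085,.1),"buf",top(w,(.482,-.36),.062,.079),"can",top(w,(.504,-.252),.057,.065))
E
```

```text
[ 0.44727491 -0.28951057  0.25872325]
oil (836, array([ 0.4475, -0.2896,  0.1001]), array([ 0.4471, -0.2904]), 0.015) yel [ 0.4481 -0.2905  0.0301]
med (699, array([ 0.4086, -0.225 ,  0.0921]), array([ 0.4078, -0.225 ]), 0.0141) buf (378, array([ 0.4827, -0.3584,  0.0698]), array([ 0.4831, -0.3597]), 0.0119) can (1156, array([ 0.5041, -0.2515,  0.0618]), array([ 0.5045, -0.2516]), 0.0197)
```

View pics/w10.png

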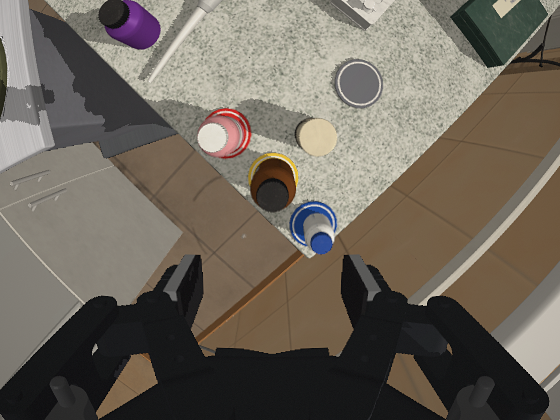

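All three stand centred on their coasters (pink at 222,135; brown at 273,182; white at 315,228), and the can and the grey coaster are untouched.

```bash
python3 -c "
from plant import manip; print(manip.finish_job())"
```

```text
the job is handed in; nothing more can be done
None
```

The job is handed in at about 26 s: the white, pink and brown bottles stand upright on the blue, red and yellow coasters, each about 1 mm off centre by the wrist camera, with the can unmoved and the grey coaster empty; no verdict was returned.

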